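# Clamp the bare aluminium heat sink in the test fixture

### The arm

A 6-joint arm with a two-finger parallel gripper is mounted at the origin on the work surface. World frame = base frame: x ahead of the robot, y to its left, z up, the work surface at z = 0. Lengths are in m, angles in rad, forces in N, time in s.
With the tool pointing down it reaches from about 0.25 to 0.775 m from the base axis. Payload 4 kg.
Tool frame: the origin (TCP) lies between the finger pads; the fingertips stand 11 mm ahead of it and the grasp point (between the pads) lies 8 mm behind it (robot.tip_extent is the z of the fingertips in the tool frame, in m); z points along the fingers, y is the line along which they close (so a half turn about z gives the same grasp; the last joint's range is limited). The gripper opens to 94 mm and grips with 3 to 60 N. Pads are 16 mm wide; open, the fingers measure 119 mm over their backs; the gripper's body (75 mm by 177 mm) begins 78 mm behind the grasp point.
Start: joints at [1.099, 0.087, 1.371, -0, 1.684, -0.103], TCP at [0.198, 0.513, 0.18] pointing down, gripper open.
Joint ranges: [-3.1, 3.1], [-0.76, 2.03], [0.27, 2.55], [-1.08, 4.22], [0.17, 2.65], [-2.57, 2.57]. Speed limits (rad/s): [2.79, 2.79, 3.14, 3.14, 3.14, 3.14].

### API

Orientations are given as [roll, pitch, yaw] about the fixed x, y, z axes, in that order (R = Rz(yaw) Ry(pitch) Rx(roll)).
In Python, from bench import robot, imaging gives the robot as it stands.
- The arm moves only by the shell command python3 -m pendant 'ROWS'. ROWS is JSON, a list of rows, each a list of 7 numbers: the shift along the world's x, y, z in cm, then the turn, a rotation vector about the world's x, y, z in degrees, then the opening, from 0 (shut) to 1 (fully open). In form: [[dx, dy, dz, ax, ay, az, jaw], ...]. A call has 1 to 8 rows; each row shifts and turns the commanded pose from where the row before left it; what a row does not reach is not made up. A row lasts 1/10 s, in which the tool goes at most 50 mm and 8.59 degrees, less where a joint would pass 70% of its speed; a pose out of reach is approached as far as the arm can. A call is refused whole if a number of a shift passes 5 or a number of a turn 8.59, either way. A call with a gripper value outside its range is refused whole. The fingers move at their own pace and stop on an object; the grip force is fixed at half the most. Time passes only in rows, so rows that do not move let the fingers close. It gives the time, the measured TCP pose, the force, the opening and the grip force at its end, in the units of the state.
- robot.get_obs(): the state, without advancing time (a new reading comes with each control period).
- imaging.snapshot(name): name is "scene" or "top"; returns the picture (400x640x3 uint8, red, green, blue); there is no depth.
- imaging.camera_params(name): a dict with "camera_matrix" (3x3 intrinsics, pixels), "R" (3x3) and "t" (3): a world point X has camera coordinates R X + t. Camera axes: x right, y down, z forward; pixel columns grow to the right and rows downward; lengths in m; the calibration is good to about 2 mm. A picture is of the moment at which its call begins. camera_params takes no time and is no camera call.
- robot.close_job(): hands the job in; it is judged then, once.
The state is a dict: "time": time; "joint_positions": joint angles; "qvel": joint speeds; "joint_torque": joint torques, N m; "tool_pos": TCP position; "ee_rot": TCP orientation; "wrist_force": force on the tool from outside, world axes, zero at the start; "wrist_torque": the same for the moment, N m; "width": finger opening in m; "finger_force": force on a finger pad.
Only numpy, scipy, OpenCV 4.12 (cv2) and the standard library are available. Lean on these libraries where they do the work, as an engineer would, in place of code of your own. Each camera call takes 0.05 s, during which the arm holds its last target. There are 200 camera calls.

### The job

Lift the bare aluminium heat sink (not the black one) out of the blue parts bin and set it down, without dropping it, flat and fins up between the four orange corner stops of the test fixture. Let go of it, then swing the open clamp arm with the red knob right over so that its pad rests on the heat sink. Leave the other two parts in the bin and do not disturb the other things on the bench.

Things in the scene. Friction and masses are not known exactly. Their poses are not given: they have to be found in the camera images.
- bin: Blue open bin fixed to the bench, 190 (its x) x 350 (its y) x 55 mm high, walls and floor 5 mm, origin at the centre of its underside. Three parts lie in it side by side along its y, each lengthwise roughly along its x, 105 mm apart, in any order. Bin and fixture stand one left, one right of the robot, either way
- heatsink: Bare silver aluminium finned heat sink lying fins up in the bin, 110 mm long (its x), 50 mm wide (its y), 40 mm high; 8 mm base below, six 4 mm thick fins along its length standing up; origin at the centre of its underside, z up through the fins; 0.25 kg. Can be gripped across its 50 mm width
- black_heatsink: Black finned heat sink of the same shape lying in the bin, 110 mm long (its x), 50 mm wide (its y), 40 mm high; 8 mm base below, six 4 mm thick fins along its length standing up; origin at the centre of its underside, z up through the fins; 0.25 kg. Can be gripped across its 50 mm width. To be left in the bin
- transformer: Small transformer lying in the bin, dark steel core 75 (its x) x 28 x 50 mm high with a copper and yellow coil 50 mm wide (its y), origin at the centre of its underside. To be left in the bin
- nest (a point): Where the heat sink's underside centre belongs: top face of the grey fixture plate (160 mm in x, y -85 to 140 mm, 12 mm thick, fixed), between four orange corner stops 10 mm high with 4 mm play all round. x: heat sink's length (either way round), y: to the clamp's post (y 85 to 115, x -18 to 18, 80 mm high), z up. Within 40 mm of x = 0 the long sides are free for fingers
- clamp (a joint): Clamp arm angle (rad): 0 = level, pad just resting on a seated heat sink; 1.57 = upright; starts open at 1.7 to 1.9, leaning back away from the nest (stop 1.95; over an empty nest it sinks to -0.2). Damped, stiff hinge: near upright the arm stays where left, below about 1.2 its weight carries it slowly shut; 1 to 5 N near the knob swings it
- clamp_hinge (a point): Hinge of the clamp arm on the post, at y = 100 mm, z = 68 mm in the nest's frame; the hinge axis is the nest's x, so the arm swings in the nest's y-z plane. Axes as the nest's
- clamp_knob (a point): Centre of the red ball knob (30 mm diameter) at the arm's free end, 135 mm from the hinge. The arm is a steel bar 18 mm wide (along the hinge axis) and 12 mm thick, centred on the line from hinge to knob; a rubber pad of 26 mm diameter stands 28 mm off the bar's nest side, 100 mm from the hinge
- multimeter: Yellow hand-held multimeter lying on the bench, 90 (its x) x 170 (its y) x 40 mm high, origin at the centre of its underside. Bystander
- decade_box: Dark box with four red knobs, 90 (its x) x 200 (its y) x 66 mm high, origin at the centre of its underside. Bystander
- bottle: Clear bottle with blue cap, 60 mm diameter, 170 mm high, origin at the centre of its underside. Bystander
- screwdriver: Screwdriver lying on the bench, about 160 mm long along its x. Bystander
Things that resemble listed ones, but are neither listed nor needed, are in the scene too. Leave any pink look-alike of the transformer alone. Leave any turquoise look-alike of the heatsink alone.

How it is judged:
On the way, in this order (a step that is already met when the one before it is completed fails the run):
1. the bare aluminium heat sink is lifted clear of the bin, alone (z of heatsink in the frame of bin above 0.07 m and z of black_heatsink in the frame of bin between -0.01 and 0.03 m and x of black_heatsink in the frame of bin between -0.09 and 0.09 m and y of black_heatsink in the frame of bin between -0.17 and 0.17 m and z of transformer in the frame of bin between -0.01 and 0.03 m and x of transformer in the frame of bin between -0.09 and 0.09 m and y of transformer in the frame of bin between -0.17 and 0.17 m), for 0.1 s.
2. it lies flat between the corner stops, let go, while the clamp arm is still open (horizontal distance between heatsink and nest below 0.008 m and z of heatsink in the frame of nest between -0.004 and 0.004 m and angle between heatsink's own z axis and vertical below 0.08 rad and angle between the x axis of heatsink and the x axis of nest, either way round below 0.15 rad and value of joint clamp above 1.3 rad and contact force between the fingers and heatsink below 0.2 N and linear speed of heatsink below 0.03 m/s), for 0.2 s.
At the end, for the whole second after the job is handed in: The bare heat sink rests flat (0.08 rad), fins up, in the nest: centre within 8 mm, height within 4 mm, turned under 0.15 rad from the nest's x (either way round); the clamp is down on it (joint within 0.04 rad of 0); black heat sink and transformer still lie in the bin (horizontal distance between heatsink and nest below 0.008 m and z of heatsink in the frame of nest between -0.004 and 0.004 m and angle between heatsink's own z axis and vertical below 0.08 rad and angle between the x axis of heatsink and the x axis of nest, either way round below 0.15 rad and value of joint clamp between -0.04 and 0.04 rad and linear speed of heatsink below 0.02 m/s and z of black_heatsink in the frame of bin between -0.01 and 0.03 m and x of black_heatsink in the frame of bin between -0.09 and 0.09 m and y of black_heatsink in the frame of bin between -0.17 and 0.17 m and z of transformer in the frame of bin between -0.01 and 0.03 m and x of transformer in the frame of bin between -0.09 and 0.09 m and y of transformer in the frame of bin between -0.17 and 0.17 m); the robot touches nothing.
It fails at once if the heat sink is dropped or slammed onto the fixture (faster than 0.6 m/s within 50 mm above the nest) (horizontal distance between heatsink and nest below 0.06 m and z of heatsink in the frame of nest below 0.05 m and linear speed of heatsink above 0.6 m/s).
It fails at once if a bystander on the bench is moved more than 40 mm (distance of any of multimeter, decade_box, bottle, screwdriver from where it was at the start of the episode above 0.04 m).
It fails at once if a wrong part is taken out of the bin (z of any of black_heatsink, transformer in the frame of bin above 0.08 m).
It also fails if it takes over 67 s, if anything falls off the work surface, if the arm or the gripper's body presses on something with over 40 N, if the wrist force passes 120 N, or if a joint passes its speed limit or range.

## Working session

There is one attempt and no reset: what is moved stays moved. The work goes in short steps, Python scripts to look and compute and a shell command to move; the robot and the scene stay as the last step left them, time stands still between calls to the robot, and variables do not carry over. Pictures are saved under pics/ and viewed, at most 10 in all, crops included, and the job is handed in when it is done.

```bash
ls; mkdir -p pics
python3 - <<'E'
from bench import robot, imaging
import cv2
for n in("scene","top"):
    im=imaging.snapshot(n); cv2.imwrite(f"pics/{n}0.png",im[...,::-1]); p=imaging.camera_params(n); print(n,p)
print(robot.get_obs(), robot.tip_extent)
E
```

```text
pics
scene {'camera_matrix': array([[379.2008116 ,   0.        , 315.75368019],
       [  0.        , 379.2008116 , 196.59017939],
       [  0.        ,   0.        ,   1.        ]]), 'R': array([[-0.10502112,  0.99443648,  0.00816361],
       [ 0.68256225,  0.07804975, -0.72664779],
       [-0.72324224, -0.07074119, -0.68696168]]), 't': array([-0.03029144, -0.30663828,  1.61642603])}
top {'camera_matrix': array([[448.56480778,   0.        , 315.95190802],
       [  0.        , 448.56480778, 208.91474596],
       [  0.        ,   0.        ,   1.        ]]), 'R': array([[ 2.72604292e-02, -9.99628365e-01,  4.21087673e-05],
       [-9.87067860e-01, -2.69245539e-02, -1.58025657e-01],
       [ 1.57968062e-01,  4.26628301e-03, -9.87435005e-01]]), 't': array([0.05850394, 0.49794016, 1.30725856])}
{'time': 0.1, 'joint_positions': array([ 1.09893821e+00,  8.78743879e-02,  1.37207380e+00, -6.46667791e-06,
        1.68362850e+00, -1.03134645e-01]), 'qvel': array([-0.00090579, -0.00039574, -0.00278747,  0.00064408, -0.0001301 ,
        0.00208843]), 'joint_torque': array([ 2.21437025e-03, -3.41250658e+01, -3.03302515e+01,  7.20531796e-02,
        3.03729821e-02, -7.75568674e-05]), 'tool_pos': array([0.19800797, 0.51253395, 0.17853983]), 'ee_rot': array([-3.13961851e+00, -1.97866462e-04,  2.77286827e+00]), 'wrist_force': array([ 0.39181775, -1.28485984,  0.51043594]), 'wrist_torque': array([ 0.0291043 , -0.03161189,  0.03824822]), 'finger_force': 0.0, 'width': 0.09383824179280606} 0.011
```

View pics/top0.png

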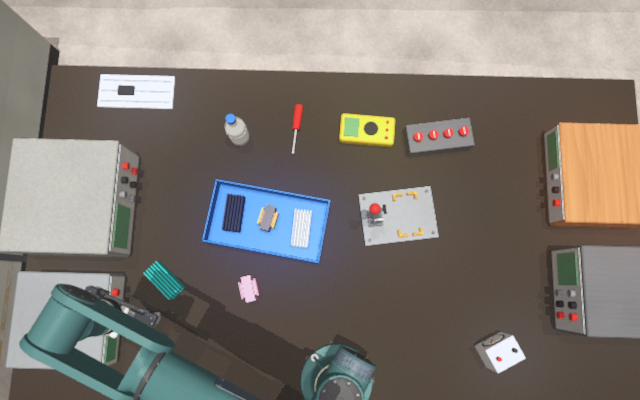

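View pics/scene0.png

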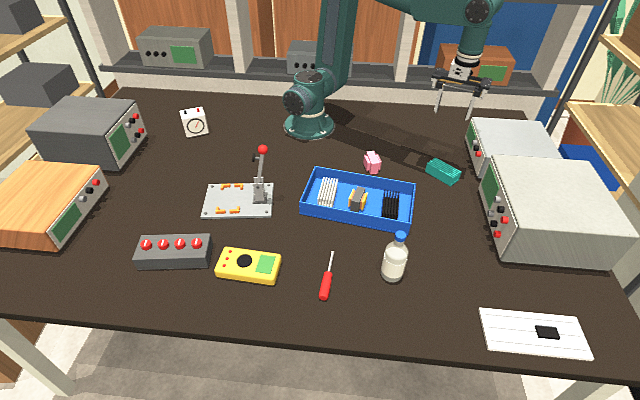

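The parts that could be taken for the target, as top-image pixels: silver finned at (301,228), black at (233,213) and turquoise at (164,280). The transformer is at (268,217) and its pink look-alike at (248,289). I choose the silver one at (301,228). The fixture is centred near (408,214), with the clamp post and red knob at (375,212), on the bin side.

```bash
cat > h.py <<'E'
import numpy as np, cv2
from bench import robot, imaging
def ray(n,uv):
    p=imaging.camera_params(n); R,t=p["R"],p["t"]
    d=R.T@np.linalg.inv(p["camera_matrix"])@np.array([uv[0],uv[1],1.]); return -R.T@t,d
def onplane(n,uv,z):
    c,d=ray(n,uv); return c+d*(z-c[2])/d[2]
def tri(a,b):
    (c1,d1),(c2,d2)=ray("top",a),ray("scene",b)
    s=np.linalg.lstsq(np.c_[d1,-d2],c2-c1,rcond=None)[0]
    p,q=c1+s[0]*d1,c2+s[1]*d2; return (p+q)/2,np.linalg.norm(p-q)
def proj(n,X):
    p=imaging.camera_params(n); v=p["camera_matrix"]@(p["R"]@np.asarray(X)+p["t"]); return v[:2]/v[2]
def blobs(m,amin=4):
    n,_,st,c=cv2.connectedComponentsWithStats(m.astype(np.uint8)); return [(c[i],st[i]) for i in range(1,n) if st[i,4]>=amin]
E
python3 - <<'E'
from h import *
I={n:cv2.imread(f"pics/{n}0.png") for n in("top","scene")}
H={n:cv2.cvtColor(I[n],cv2.COLOR_BGR2HSV) for n in I}
a=cv2.resize(I["top"][175:270,195:445],None,fx=3.2,fy=3.2,interpolation=cv2.INTER_CUBIC)
b=cv2.resize(I["scene"][140:240,195:420],None,fx=3.2,fy=3.2,interpolation=cv2.INTER_CUBIC)
b=cv2.copyMakeBorder(b,0,0,0,800-b.shape[1],cv2.BORDER_CONSTANT)[:296]
cv2.imwrite("pics/crop0.png",np.vstack([a[:304],b]))
for n,box in(("top",(175,270,195,445)),("scene",(140,240,195,420))):
    y0,y1,x0,x1=box; h=H[n][y0:y1,x0:x1]; o=np.array([x0,y0])
    org=(h[...,0]>8)&(h[...,0]<24)&(h[...,1]>150)&(h[...,2]>120)
    red=((h[...,0]<6)|(h[...,0]>174))&(h[...,1]>150)&(h[...,2]>100)
    for nm,m in(("org",org),("red",red)):
        for c,s in blobs(m): print(n,nm,(c+o).round(1),s[4],onplane(n,c+o,.022).round(4))
h=H["top"]; m=np.zeros(h.shape[:2],bool); m[200:256,280:325]=True
m&=(h[...,1]<70)&(h[...,2]>90)
k=cv2.morphologyEx(m.astype(np.uint8),cv2.MORPH_CLOSE,np.ones((5,5)))
c=max(cv2.findContours(k,0,2)[0],key=cv2.contourArea); r=cv2.minAreaRect(c); print(r)
P=np.array([onplane("top",p,.045) for p in cv2.boxPoints(r)]); print(P.round(4),P.mean(0))
E
```

```text
top org [412.2 194.1] 19 [ 0.553  -0.2209  0.022 ]
top org [396.1 195.8] 19 [ 0.5463 -0.1715  0.022 ]
top org [420.5 229.5] 8 [ 0.4446 -0.2452  0.022 ]
top org [398.8 232.7] 6 [ 0.4333 -0.1798  0.022 ]
top org [416.3 233.7] 9 [ 0.4317 -0.2325  0.022 ]
top org [404.5 235. ] 6 [ 0.4267 -0.1968  0.022 ]
top red [374.5 208.5] 84 [ 0.5053 -0.1059  0.022 ]
scene org [225.2 185.8] 25 [ 0.4456 -0.2336  0.022 ]
scene org [239.1 186. ] 20 [ 0.4412 -0.1864  0.022 ]
scene org [349.3 201.4] 10 [0.474  0.1911 0.022 ]
scene org [362.7 204.3] 27 [0.4827 0.2352 0.022 ]
scene org [217.5 208. ] 6 [ 0.5525 -0.2287  0.022 ]
scene org [238.5 208.2] 4 [ 0.546  -0.1616  0.022 ]
scene org [220.  211.8] 24 [ 0.5683 -0.2157  0.022 ]
scene org [234.  211.5] 18 [ 0.5619 -0.1721  0.022 ]
scene red [262.2 148.8] 84 [ 0.2218 -0.1524  0.022 ]
scene red [198.8 238.6] 5 [ 0.6833 -0.2463  0.022 ]
((300.73779296875, 227.8597412109375), (17.558616638183594, 37.767581939697266), 6.34019136428833)
[[0.3834 0.1458 0.045 ]
 [0.4959 0.1374 0.045 ]
 [0.4915 0.0851 0.045 ]
 [0.3791 0.0942 0.045 ]] [0.43747033 0.11563436 0.045     ]
```

View pics/crop0.png

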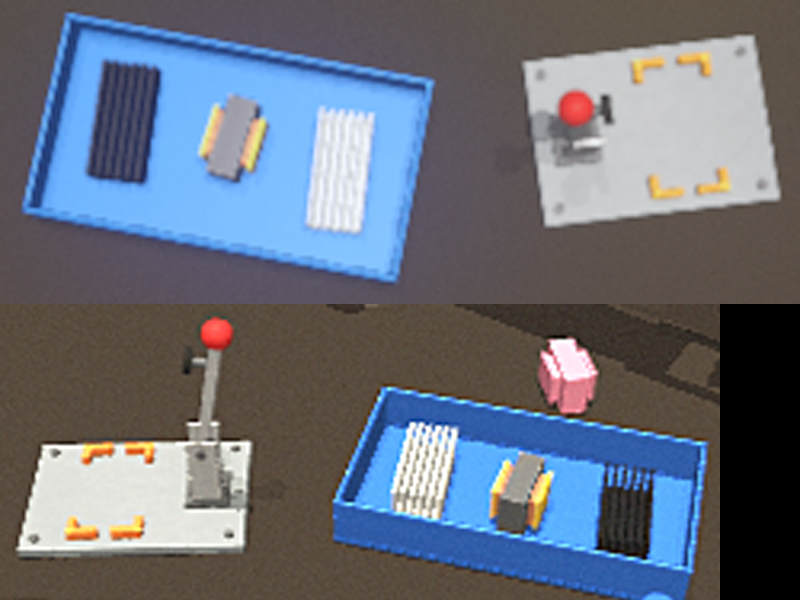

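The crop confirms it. The silver fins are at crop (340,170), black at (125,120) and the transformer at (235,137). The fixture has four orange stops and the clamp arm is nearly upright beside it. Next I'll refine the nest pose and the clamp angle.

Run:
```python
from h import *
c=np.array([(523,62),(752,37),(779,198),(545,226)])/3.2+[195,175]
P=np.array([onplane("top",p,.012) for p in c]); print("plate",P.round(4).tolist())
for i in range(4): print(np.linalg.norm(P[i]-P[(i+1)%4]).round(4))
ey=(P[0]+P[3]-P[1]-P[2]);ey/=np.linalg.norm(ey); ex=np.cross(ey,[0,0,1])
ctr=P.mean(0); nest=ctr-ey*.0275; yaw=np.degrees(np.arctan2(ex[1],ex[0])); print("nest",nest,"yaw",yaw)
# orange: bounding rect of all orange top pixels
for n,f,box in(("top","pics/top0.png",(188,243,385,430)),("scene","pics/scene0.png",(178,220,205,248))):
    I=cv2.imread(f);y0,y1,x0,x1=box;h=cv2.cvtColor(I,cv2.COLOR_BGR2HSV)[y0:y1,x0:x1]
    m=(h[...,0]>6)&(h[...,0]<26)&(h[...,1]>110)&(h[...,2]>110)
    pts=np.argwhere(m)[:,::-1]+[x0,y0]
    W=np.array([onplane(n,p,.020)[:2] for p in pts]); r=cv2.minAreaRect(W.astype(np.float32)); print(n,"stops",r)
k,e=tri((374.5,208.5),(262.2,148.8)); print("knob",k,e)
hinge=nest+ey*.1+np.array([0,0,.068]); d=k-hinge
print("hinge",hinge,"in nest",d@ex,d@ey,d[2],"angle",np.arctan2(d[2],-d@ey),np.linalg.norm(d))
# pixel check for heatsink with scene view
I=cv2.imread("pics/scene0.png");h=cv2.cvtColor(I,cv2.COLOR_BGR2HSV)
m=np.zeros(h.shape[:2],bool);m[170:212,312:342]=1;m&=(h[...,1]<70)&(h[...,2]>110)
q=cv2.morphologyEx(m.astype(np.uint8),cv2.MORPH_CLOSE,np.ones((5,5)))
c=max(cv2.findContours(q,0,2)[0],key=cv2.contourArea);W=np.array([onplane("scene",p[0],.045)[:2] for p in c],np.float32);print(cv2.minAreaRect(W))
```

```text
plate [[0.5495, -0.0574, 0.012], [0.5801, -0.2781, 0.012], [0.4248, -0.3017, 0.012], [0.3922, -0.0802, 0.012]]
0.2228
0.1571
0.2239
0.1589
nest [ 0.49054315 -0.20658822  0.012     ] yaw 8.132047547360093
top stops ((0.4921519458293915, -0.20532429218292236), (0.13267330825328827, 0.0726771205663681), 8.395622253417969)
scene stops ((0.497342050075531, -0.20509128272533417), (0.14597192406654358, 0.07528014481067657), 8.534648895263672)
knob [ 0.47403633 -0.08201666  0.21117351] 0.0005667950383409768
hinge [ 0.47639765 -0.10759375  0.08      ] in nest 0.001280426245530757 0.025653926258210905 0.13117350601407918 angle 1.7639310418497214 0.13366470029090566
((0.45659464597702026, 0.11615382879972458), (0.05453493818640709, 0.13928541541099548), 86.12674713134766)
```

```bash
python3 -m pendant '[[3,-4.8,0,0,0,2.1,0.75],[3,-4.8,0,0,0,2.1,0.75],[3,-5,0,0,0,2.1,0.75],[3,-5,0,0,0,2.1,0.75],[3,-5,0,0,0,2.1,0.75],[3,-5,-1,0,0,2.1,0.75],[3,-5,-2,0,0,2.1,0.75],[2.9,-5,-2,0,0,2.1,0.75]]'; python3 -m pendant '[[0,0,0,0,0,0,0.75],[0,0,0,0,0,0,0.75]]'
python3 - <<'E'
from h import *
o=robot.get_obs();print(o["tool_pos"],np.degrees(o["ee_rot"]),o["width"])
E
```

```text
time: 0.9
tool_pos: [0.4026, 0.1741, 0.1382]
ee_rot: [3.141, 0.001, 3.067]
wrist_force: [0.2, 0.3, -0.3]
width: 0.0706
finger_force: 0.0
time: 1.1
tool_pos: [0.4015, 0.1751, 0.1378]
ee_rot: [3.142, -0.002, 3.063]
wrist_force: [-0.2, -0.4, 0.1]
width: 0.0706
finger_force: 0.0
[0.40154554 0.17512743 0.13779223] [ 1.79996040e+02 -1.24554244e-01  1.75477690e+02] 0.07061805039873108
```

```bash
python3 -m pendant '[[1.2,-2,0,0,0,0,0.75],[1.2,-2,0,0,0,0,0.75],[1.2,-1.95,0,0,0,0,0.75],[0,0,-2.5,0,0,0,0.75],[0,0,-2.5,0,0,0,0.75],[0,0,0,0,0,0,0.75]]'
python3 - <<'E'
from h import *
o=robot.get_obs();print(o["tool_pos"],np.degrees(o["ee_rot"]))
I=[cv2.resize(imaging.snapshot(n)[y:y+100,x:x+130,::-1],None,fx=3,fy=3) for n,x,y in(("top",240,170),("scene",285,120))]
cv2.imwrite("pics/a1.png",np.hstack(I))
E
```

```text
time: 1.7
tool_pos: [0.4349, 0.1178, 0.0857]
ee_rot: [-3.141, -0.007, 3.069]
wrist_force: [-0.8, 0.8, 0.9]
width: 0.0703
finger_force: 0.0
[0.43494635 0.11780386 0.08568238] [-179.96086273   -0.37686471  175.81282706]
```

View pics/a1.png

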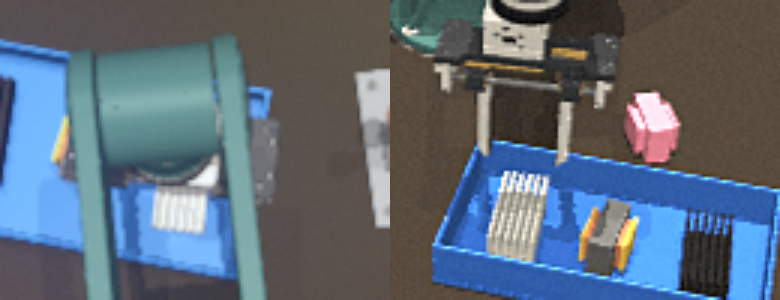

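The fingers straddle the silver heat sink: in the right half they sit at (485,135) and (563,140), with the sink below at (515,210). I'll go down now.

```bash
python3 -m pendant '[[0.2,-0.2,-1.5,0,0,0,0.75],[0,0,-1.5,0,0,0,0.75],[0,0,-1.5,0,0,0,0.75],[0,0,-1.2,0,0,0,0.75],[0,0,0,0,0,0,0.75],[0,0,0,0,0,0,0.75]]'
python3 - <<'E'
from h import *
print(robot.get_obs()["tool_pos"])
E
```

```text
time: 2.4
tool_pos: [0.4405, 0.1148, 0.0326]
ee_rot: [3.141, 0.001, 3.067]
wrist_force: [-0.1, 0.3, 0.1]
width: 0.0706
finger_force: 0.0
[0.44046374 0.11484658 0.03256338]
```

```bash
python3 -m pendant '[[-0.2,0,-0.9,0,0,0,0.75],[0,0,0,0,0,0,0.75],[0,0,0,0,0,0,0],[0,0,0,0,0,0,0],[0,0,0,0,0,0,0],[0,0,0,0,0,0,0],[0,0,0,0,0,0,0],[0,0,0,0,0,0,0]]'
```

```text
time: 3.2
tool_pos: [0.4379, 0.1144, 0.0226]
ee_rot: [3.141, 0.0, 3.066]
wrist_force: [0.3, 0.6, -0.1]
width: 0.0261
finger_force: 0.0
```

```bash
python3 -m pendant '[[0,0,1,0,0,0,0],[0,0,1.5,0,0,0,0],[0,0,2,0,0,0,0],[0,0,2,0,0,0,0],[0,0,2,0,0,0,0],[0,0,2,0,0,0,0],[0,0,0,0,0,0,0],[0,0,0,0,0,0,0]]'
```

```text
time: 4.0
tool_pos: [0.4381, 0.1145, 0.1279]
ee_rot: [3.141, 0.001, 3.066]
wrist_force: [-0.2, -0.0, 0.3]
width: 0.0005
finger_force: 0.0
```

The gripper closed to zero, so it missed the part. I'll look again.

Run:
```python
from h import *
I=[cv2.resize(imaging.snapshot(n)[y:y+110,x:x+130,::-1],None,fx=3,fy=3) for n,x,y in(("top",240,170),("scene",285,120))]
cv2.imwrite("pics/a2.png",np.hstack(I))
for X in([.438,.1145,.1169],[.4375,.1156,.045]): print(proj("scene",X),proj("top",X))
print(robot.get_obs()["joint_positions"])
```

```text
[327.81513856 170.39124084] [300.30341168 224.57741834]
[327.50819204 187.05873997] [300.76055983 227.72496332]
[ 1.30132956e-01 -1.15599135e-01  1.67638504e+00  8.89402376e-05
  1.58288022e+00 -1.36505897e+00]
```

View pics/a2.png

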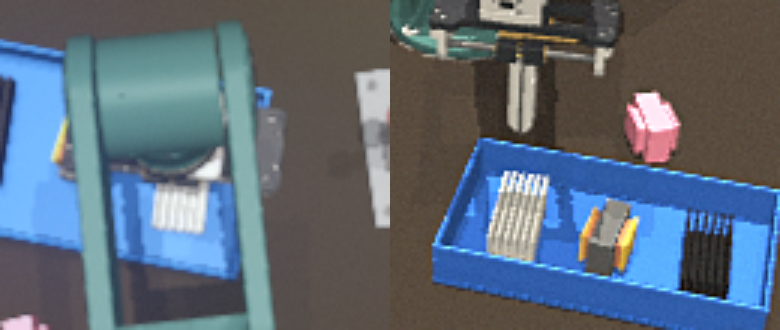

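Run:
```python
from h import *
from scipy.spatial.transform import Rotation as Ro
p=np.array([.198,.5125,.1785]);R=Ro.from_euler("xyz",[3.14,0,2.7729]).as_matrix()
I=[]
for n,x,y in(("top",90,260),("scene",415,55)):
    im=cv2.resize(cv2.imread(f"pics/{n}0.png")[y:y+85,x:x+95],None,fx=4,fy=4,interpolation=cv2.INTER_CUBIC)
    for s in(-.047,.047):
        for c,z in(((0,255,0),.011),((0,0,255),-.024)):
            q=(proj(n,p+R@[0,s,z])-[x,y])*4;print(n,s,z,q.round(0)); cv2.circle(im,tuple(int(v) for v in q),3,c,-1)
    I.append(im)
cv2.imwrite("pics/a3.png",np.hstack(I))
```

```text
top -0.047 0.011 [284. 224.]
top -0.047 -0.024 [265. 229.]
top 0.047 0.011 [155. 168.]
top 0.047 -0.024 [132. 170.]
scene -0.047 0.011 [ 77. 262.]
scene -0.047 -0.024 [ 86. 227.]
scene 0.047 0.011 [186. 290.]
scene 0.047 -0.024 [197. 254.]
```

View pics/a3.png

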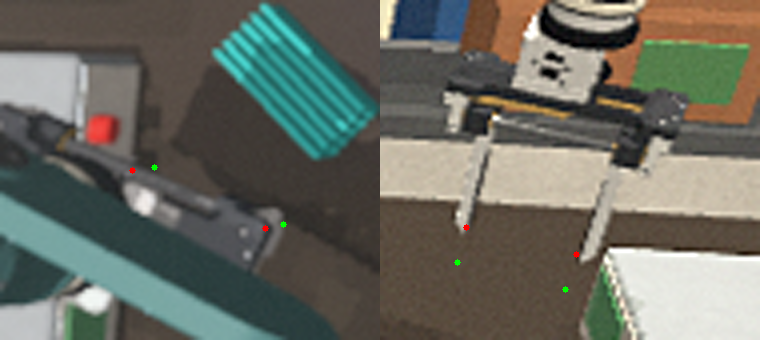

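The projected fingertips (green) fall about 33 mm below the real ones, at (463,230) and (587,262). The tool therefore really sits about 33 mm higher than reported, and the fingers closed just above the fins. I'll open and descend further, checking as I go.

```bash
python3 -m pendant '[[0,0,0,0,0,0,0.75],[0,0,0,0,0,0,0.75],[0,0,-2,0,0,0,0.75],[0,0,-3,0,0,0,0.75],[0,0,-3,0,0,0,0.75],[0,0,-2.5,0,0,0,0.75],[0,0,0,0,0,0,0.75]]';  python3 -m pendant '[[0,0,-0.8,0,0,0,0.75],[0,0,-0.8,0,0,0,0.75],[0,0,0,0,0,0,0.75]]'
python3 - <<'E'
from h import *
I=[cv2.resize(imaging.snapshot(n)[y:y+110,x:x+130,::-1],None,fx=3,fy=3) for n,x,y in(("top",240,170),("scene",285,120))]
cv2.imwrite("pics/a4.png",np.hstack(I))
E
```

```text
time: 4.8
tool_pos: [0.4368, 0.1142, 0.0206]
ee_rot: [-3.141, -0.003, 3.066]
wrist_force: [0.1, -1.3, -0.4]
width: 0.0527
finger_force: 0.0
time: 5.1
tool_pos: [0.4364, 0.1142, 0.0049]
ee_rot: [-3.141, -0.003, 3.066]
wrist_force: [-1.0, 0.1, 0.1]
width: 0.0701
finger_force: 0.0
```

View pics/a4.png

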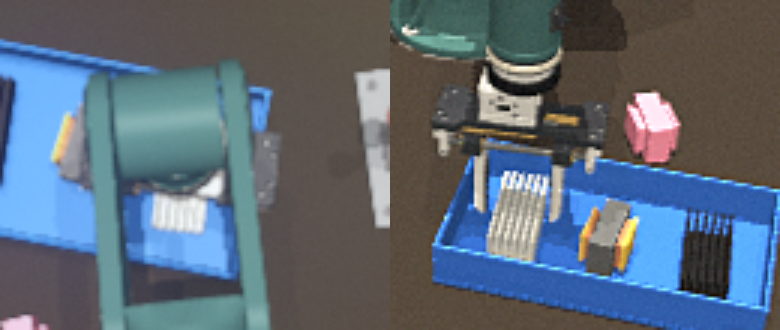

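The fingers straddle the part inside the bin, at (479,210) and (557,218) in the right half with the sink between them. I'll go 12 mm lower and close.

```bash
python3 -m pendant '[[0,0,-0.6,0,0,0,0.75],[0,0,-0.6,0,0,0,0.75],[0,0,0,0,0,0,0],[0,0,0,0,0,0,0],[0,0,0,0,0,0,0],[0,0,0,0,0,0,0],[0,0,0,0,0,0,0]]'
```

```text
time: 5.9
tool_pos: [0.438, 0.1146, -0.0053]
ee_rot: [3.141, 0.0, 3.066]
wrist_force: [0.7, 0.4, 0.2]
width: 0.0499
finger_force: 30.0
```

The heat sink is gripped: width 49.9 mm, 30 N. Lifting now, then going round the clamp on the near side (smaller x).

```bash
python3 -m pendant '[[0,0,0.7,0,0,0,0],[0,0,1.2,0,0,0,0],[0,0,2,0,0,0,0],[0,0,2.5,0,0,0,0],[0,0,2.5,0,0,0,0],[0,0,2,0,0,0,0],[0,0,0,0,0,0,0],[0,0,0,0,0,0,0]]'; python3 -m pendant '[[-1,-1,0,0,0,1,0],[-2,-2,0,0,0,2,0],[-2,-2.5,0,0,0,2,0],[-2,-2.5,0,0,0,2,0],[-2,-2.5,0,0,0,2,0],[-1.5,-2.5,0,0,0,2,0],[-0.5,-2.5,0,0,0,1.6,0],[0,-2.5,0,0,0,0,0]]';  python3 -m pendant '[[0,-2.5,0,0,0,0,0],[0,-2.5,0,0,0,0,0],[0,-2.5,0,0,0,0,0],[0,-2.5,0,0,0,0,0],[0,-2.5,0,0,0,0,0],[0,-2.5,0,0,0,0,0],[0,-2,0,0,0,0,0],[0,0,0,0,0,0,0]]'
```

```text
time: 6.7
tool_pos: [0.4379, 0.1144, 0.1038]
ee_rot: [3.141, 0.001, 3.066]
wrist_force: [0.4, 0.4, -4.2]
width: 0.0501
finger_force: 30.0
time: 7.5
tool_pos: [0.3259, -0.066, 0.1018]
ee_rot: [3.14, -0.002, -2.997]
wrist_force: [0.5, 0.3, -3.1]
width: 0.0494
finger_force: 30.0
time: 8.3
tool_pos: [0.3267, -0.2366, 0.1017]
ee_rot: [3.139, -0.003, -3.0]
wrist_force: [0.1, -0.5, -3.8]
width: 0.0499
finger_force: 30.0
```

```bash
python3 -m pendant '[[1.5,0,0,0,0,0,0],[2.5,0,0,0,0,0,0],[2.5,0,0,0,0,0,0],[2.5,0,0,0,0,0,0],[2.5,0,0,0,0,0,0],[2.5,0,0,0,0,0,0],[2.5,0,-1,0,0,0,0],[0.4,0,-2,0,0,0,0]]'; python3 -m pendant '[[0,0,0,0,0,0,0],[0,0,0,0,0,0,0],[0,0,0,0,0,0,0]]'
python3 - <<'E'
from h import *
I=[]
for n,x,y in(("top",340,150),("scene",185,100)):
    f=imaging.snapshot(n)[...,::-1]; cv2.imwrite(f"pics/b1{n}.png",f); I.append(cv2.resize(f[y:y+130,x:x+130],None,fx=3,fy=3))
cv2.imwrite("pics/b1.png",np.hstack(I)); print(robot.get_obs()["tool_pos"])
E
```

```text
time: 9.1
tool_pos: [0.5014, -0.2341, 0.0742]
ee_rot: [-3.14, 0.005, -2.994]
wrist_force: [-0.1, 0.1, -2.8]
width: 0.0498
finger_force: 30.0
time: 9.4
tool_pos: [0.4971, -0.2352, 0.0743]
ee_rot: [-3.141, 0.001, -2.997]
wrist_force: [-0.2, 0.7, -2.5]
width: 0.0497
finger_force: 30.0
[ 0.49720793 -0.23572843  0.07487712]
```

View pics/b1.png

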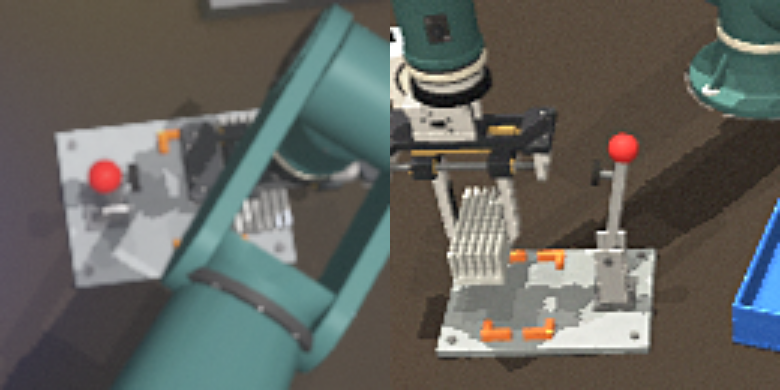

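The part is held level beside the nest. Its front bottom corners are at right-half (447,277) and (502,283), and the clamp is still open. I'll check its held pose against the projection.

```bash
python3 - <<'E'
from h import *
a=np.radians(8.3);ex=np.array([np.cos(a),np.sin(a),0]);ey=np.array([-np.sin(a),np.cos(a),0])
c=np.array([.4972,-.2357,0])
for z in(.065,.075,.085):
    print(z,[( (proj("scene",c+sx*.055*ex+s*.025*ey+[0,0,z+h])-[185,100])*3+[390,0]).round(0).tolist() for sx,s,h in((1,-1,0),(1,1,0),(-1,-1,.04),(-1,1,.04))],[((proj("top",c-.055*ex+s*.025*ey+[0,0,z+.04])-[340,150])*3).round(0).tolist() for s in(-1,1)])
E
python3 - <<'E'
import cv2,numpy as np
a=cv2.imread("pics/b1scene.png")[155:205,195:235];b=cv2.imread("pics/b1top.png")[200:240,405:445]
cv2.imwrite("pics/b2.png",np.hstack([cv2.resize(a,(400,500),interpolation=2),cv2.resize(b,(400,400),interpolation=2) if 0 else cv2.copyMakeBorder(cv2.resize(b,(400,400),interpolation=2),0,100,0,0,0)]))
E
```

```text
0.065 [[458.0, 295.0], [506.0, 294.0], [468.0, 199.0], [514.0, 198.0]] [[286.0, 227.0], [234.0, 234.0]]
0.075 [[456.0, 288.0], [504.0, 287.0], [466.0, 192.0], [512.0, 191.0]] [[289.0, 226.0], [236.0, 232.0]]
0.085 [[454.0, 281.0], [503.0, 280.0], [464.0, 184.0], [511.0, 183.0]] [[292.0, 225.0], [239.0, 231.0]]
```

View pics/b2.png

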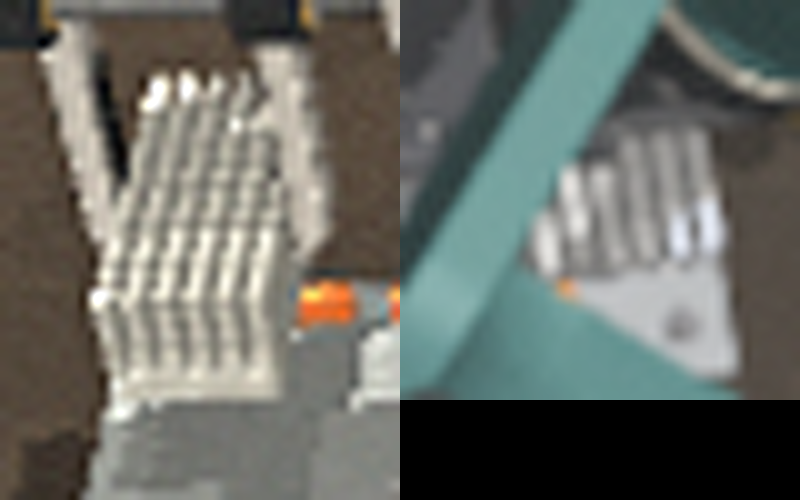

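The match puts the held part at the tool's xy with its underside about 79 mm up. I'll lower it to just above the stops, then slide it over the nest.

```bash
python3 -m pendant '[[0,0,-1.5,0,0,0,0],[0,0,-1.5,0,0,0,0],[0,0,-1.2,0,0,0,0],[0,0,0,0,0,0,0],[0,0,-0.4,0,0,0,0],[0,0,0,0,0,0,0]]'; python3 -m pendant '[[-0.1,0.6,0,0,0,0,0],[-0.1,0.6,0,0,0,0,0],[-0.1,0.6,0,0,0,0,0],[-0.1,0.6,0,0,0,0,0],[-0.1,0.55,0,0,0,0,0],[0,0,0,0,0,0,0],[0,0,0,0,0,0,0]]';python3 - <<'E'
from h import *
I=[]
for n,x,y in(("top",340,150),("scene",185,100)):
    f=imaging.snapshot(n)[...,::-1]; cv2.imwrite(f"pics/c1{n}.png",f); I.append(cv2.resize(f[y:y+130,x:x+130],None,fx=3,fy=3,interpolation=2))
cv2.imwrite("pics/c1.png",np.hstack(I)); o=robot.get_obs();print(o["tool_pos"],np.degrees(o["ee_rot"]))
E
```

```text
time: 10.1
tool_pos: [0.4968, -0.2356, 0.0272]
ee_rot: [3.141, -0.0, -2.997]
wrist_force: [-1.2, -0.3, -2.8]
width: 0.0497
finger_force: 30.0
time: 10.8
tool_pos: [0.4919, -0.206, 0.0277]
ee_rot: [-3.141, 0.0, -2.997]
wrist_force: [-0.9, -0.6, -3.6]
width: 0.0498
finger_force: 30.0
[ 0.49195293 -0.20626201  0.02766797] [-1.79986077e+02  9.67150496e-03 -1.71732958e+02]
```

View pics/c1.png

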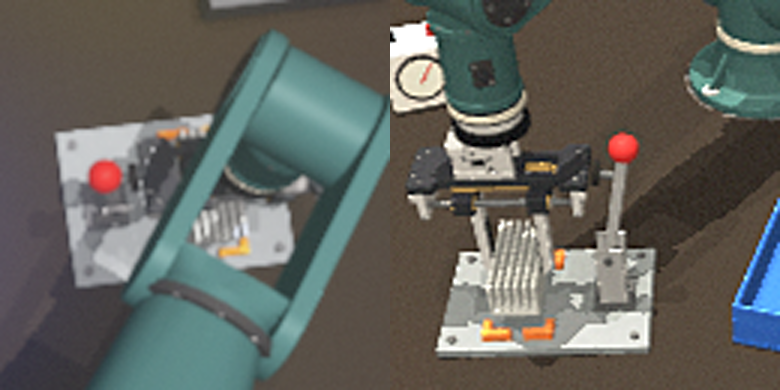

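The part hovers centred over the nest. Its front edge is at (489–541,312), between the stops at (495,330) and (540,328), and the gripper clears the clamp. Lowering gently.

```bash
python3 -m pendant '[[0,0,-0.5,0,0,0,0],[0,0,-0.4,0,0,0,0],[0,0,0,0,0,0,0],[0,0,0,0,0,0,0]]'; python3 -m pendant '[[0,0,-0.3,0,0,0,0],[0,0,-0.3,0,0,0,0],[0,0,0,0,0,0,0],[0,0,0,0,0,0,0]]';python3 -m pendant '[[0,0,-0.3,0,0,0,0],[0,0,0,0,0,0,0],[0,0,0,0,0,0,0]]';python3 -m pendant '[[0,0,-0.2,0,0,0,0],[0,0,0,0,0,0,0],[0,0,0,0,0,0,0]]'
```

```text
time: 11.3
tool_pos: [0.4916, -0.206, 0.0181]
ee_rot: [3.141, -0.001, -2.997]
wrist_force: [0.2, 0.4, -2.8]
width: 0.0497
finger_force: 30.0
time: 11.7
tool_pos: [0.4917, -0.206, 0.0124]
ee_rot: [3.141, -0.0, -2.997]
wrist_force: [0.9, -0.2, -2.7]
width: 0.0497
finger_force: 30.0
time: 12.0
tool_pos: [0.4918, -0.206, 0.0095]
ee_rot: [3.141, -0.0, -2.997]
wrist_force: [-0.8, -0.5, -2.8]
width: 0.0496
finger_force: 30.0
time: 12.3
tool_pos: [0.4918, -0.206, 0.0075]
ee_rot: [3.141, -0.0, -2.997]
wrist_force: [-0.4, 0.2, -3.3]
width: 0.0496
finger_force: 30.0
```

```bash
for i in 1; do python3 -m pendant '[[0,0,-0.2,0,0,0,0],[0,0,0,0,0,0,0],[0,0,0,0,0,0,0]]';python3 -m pendant '[[0,0,-0.15,0,0,0,0],[0,0,0,0,0,0,0],[0,0,0,0,0,0,0]]'; python3 -m pendant '[[0,0,-0.15,0,0,0,0],[0,0,0,0,0,0,0],[0,0,0,0,0,0,0]]'; done
```

```text
time: 12.6
tool_pos: [0.4918, -0.2061, 0.0055]
ee_rot: [3.141, -0.0, -2.997]
wrist_force: [-0.3, -0.4, -3.4]
width: 0.0497
finger_force: 30.0
time: 12.9
tool_pos: [0.4918, -0.206, 0.004]
ee_rot: [3.141, -0.0, -2.997]
wrist_force: [0.2, -0.2, -3.3]
width: 0.0497
finger_force: 30.0
time: 13.2
tool_pos: [0.4917, -0.206, 0.0025]
ee_rot: [3.141, -0.0, -2.997]
wrist_force: [-0.0, 0.3, -3.9]
width: 0.0499
finger_force: 30.0
```

```bash
python3 -m pendant '[[0,0,-0.15,0,0,0,0],[0,0,0,0,0,0,0],[0,0,0,0,0,0,0]]';python3 -m pendant '[[0,0,-0.15,0,0,0,0],[0,0,0,0,0,0,0],[0,0,0,0,0,0,0]]'; python3 -m pendant '[[0,0,-0.15,0,0,0,0],[0,0,0,0,0,0,0],[0,0,0,0,0,0,0]]'
python3 - <<'E'
from h import *
for n in("top","scene"): cv2.imwrite(f"pics/d1{n}.png",imaging.snapshot(n)[...,::-1])
E
```

```text
time: 13.5
tool_pos: [0.4922, -0.2062, 0.0017]
ee_rot: [-3.141, 0.001, -2.997]
wrist_force: [-0.8, 0.2, 1.2]
width: 0.05
finger_force: 30.0
time: 13.8
tool_pos: [0.4922, -0.2063, 0.0017]
ee_rot: [-3.141, 0.001, -2.997]
wrist_force: [-3.2, 1.6, 8.9]
width: 0.0494
finger_force: 30.0
time: 14.1
tool_pos: [0.4923, -0.2063, 0.0017]
ee_rot: [-3.141, 0.001, -2.997]
wrist_force: [-5.8, 2.5, 15.3]
width: 0.0492
finger_force: 30.0
```

Contact is at 1.7 mm reported, which matches the plate height. I'll relieve the force, release, and rise.

```bash
python3 -m pendant '[[0,0,0.3,0,0,0,0],[0,0,0,0,0,0,0]]'; python3 -m pendant '[[0,0,0,0,0,0,0.7],[0,0,0,0,0,0,0.7],[0,0,0,0,0,0,0.7],[0,0,0,0,0,0,0.7],[0,0,0,0,0,0,0.7]]';  python3 -m pendant '[[0,0,1,0,0,0,0.7],[0,0,1.5,0,0,0,0.7],[0,0,1.5,0,0,0,0.7],[0,0,1,0,0,0,0.7],[0.4,-2.5,0,0,0,0,0.7],[0.4,-3,0,0,0,0,0.7],[0.4,-3,2,0,0,0,0.7],[0.4,-3,3,0,0,0,0.7]]'; python3 -m pendant '[[0,-3,3,0,0,0,0],[-2,-3,3,0,0,0,0],[-4,0,3,0,0,0,0],[-4,0,3,0,0,0,0],[-4,0,3,0,0,0,0],[-4,0,0,0,0,0,0],[0,0,0,0,0,0,0],[0,0,0,0,0,0,0]]'
python3 - <<'E'
from h import *
for n in("top","scene"): cv2.imwrite(f"pics/e1{n}.png",imaging.snapshot(n)[...,::-1])
print(robot.get_obs()["tool_pos"])
for n,box in(("top",(150,260,350,445)),("scene",(120,240,195,290))):
    y0,y1,x0,x1=box;h=cv2.cvtColor(cv2.imread(f"pics/e1{n}.png"),cv2.COLOR_BGR2HSV)[y0:y1,x0:x1];o=np.array([x0,y0])
    red=((h[...,0]<6)|(h[...,0]>174))&(h[...,1]>150)&(h[...,2]>100)
    for c,s in blobs(red,20): print(n,"red",(c+o).round(1),s[4])
    org=(h[...,0]>8)&(h[...,0]<24)&(h[...,1]>150)&(h[...,2]>120)
    for c,s in blobs(org): print(n,"org",(c+o).round(1),s[4])
d=[cv2.absdiff(cv2.imread(f"pics/e1{n}.png"),cv2.imread(f"pics/{n}0.png")).max(2) for n in("top","scene")]
a=np.radians(8.3);ex=np.array([np.cos(a),np.sin(a),0]);ey=np.array([-np.sin(a),np.cos(a),0]);N=np.array([.4915,-.206,.012])
for n,D in zip(("top","scene"),d):
    m=(D>40).astype(np.uint8);m[:185]=0;m[242:]=0;m[:,:205]=0;m[:,435:]=0
    k=[(c.round(1),s) for c,s in blobs(m,40)];print(n,k)
    print("pred box",[proj(n,N+x*ex+y*ey+[0,0,z]).round(1).tolist() for x in(-.055,.055) for y in(-.025,.025) for z in(.04,)])
E
```

```text
time: 14.4
tool_pos: [0.4924, -0.2064, 0.0018]
ee_rot: [-3.141, 0.001, -2.997]
wrist_force: [-0.8, 0.5, 3.4]
width: 0.0497
finger_force: 30.0
time: 14.9
tool_pos: [0.4918, -0.206, 0.0009]
ee_rot: [3.141, -0.0, -2.997]
wrist_force: [1.3, 0.8, -0.2]
width: 0.0654
finger_force: 0.0
time: 15.7
tool_pos: [0.5065, -0.3209, 0.0995]
ee_rot: [3.138, -0.004, -2.997]
wrist_force: [-0.1, -0.3, -0.3]
width: 0.0656
finger_force: 0.0
time: 16.5
tool_pos: [0.3531, -0.3603, 0.2511]
ee_rot: [-3.13, -0.014, -3.046]
wrist_force: [-0.3, -0.3, -1.3]
width: 0.0057
finger_force: 0.0
[ 0.35356971 -0.36028429  0.24985992]
top red [374.3 208.4] 81
top org [396.5 194.5] 6
top org [393.7 197.8] 6
top org [398.8 232.7] 6
top org [416.1 233.6] 9
top org [404.5 235. ] 6
scene red [262.5 148.9] 80
scene org [240.6 186.2] 17
scene org [217.6 208. ] 5
scene org [238.  208.2] 5
scene org [220.2 211.9] 25
scene org [234.  211.5] 18
top [(array([412.1, 196. ]), array([406, 193,  11,  11,  41], dtype=int32)), (array([399.4, 212.6]), array([396, 194,   8,  39, 115], dtype=int32)), (array([301. , 225.3]), array([291, 208,  21,  34, 581], dtype=int32))]
pred box [[420.6, 229.6], [403.9, 231.6], [415.0, 193.3], [398.4, 195.2]]
scene [(array([229.3, 197.3]), array([219, 185,  22,  27, 253], dtype=int32)), (array([326.6, 195. ]), array([317, 185,  20,  22, 369], dtype=int32))]
pred box [[222.8, 178.1], [237.7, 177.8], [218.0, 200.8], [233.9, 200.4]]
```

Run:
```python
from h import *
a=np.radians(8.3);ex=np.array([np.cos(a),np.sin(a),0]);ey=np.array([-np.sin(a),np.cos(a),0]);N=np.array([.4915,-.206,.052])
xs=np.arange(-80,81,4)/1e3; ys=np.arange(-48,49,4)/1e3
for n in("top","scene"):
    A=cv2.imread(f"pics/e1{n}.png",0).astype(np.float32);B=cv2.imread(f"pics/{n}0.png",0).astype(np.float32)
    M=np.array([[proj(n,N+x*ex+y*ey) for y in ys] for x in xs],np.float32)
    S=[cv2.remap(Q,M[...,0].copy(),M[...,1].copy(),1) for Q in(A,B)]; D=np.abs(S[0]-S[1])
    print(n,"along x",dict(zip((xs*1e3).astype(int),D[:,6:19].mean(1).astype(int))))
    print(n,"along y",dict(zip((ys*1e3).astype(int),D[8:33].mean(0).astype(int))))
```

```text
top along x {np.int64(-80): np.int64(0), np.int64(-76): np.int64(0), np.int64(-72): np.int64(0), np.int64(-68): np.int64(0), np.int64(-64): np.int64(1), np.int64(-60): np.int64(7), np.int64(-56): np.int64(27), np.int64(-52): np.int64(25), np.int64(-48): np.int64(19), np.int64(-44): np.int64(15), np.int64(-40): np.int64(15), np.int64(-36): np.int64(18), np.int64(-32): np.int64(20), np.int64(-28): np.int64(17), np.int64(-24): np.int64(17), np.int64(-20): np.int64(16), np.int64(-16): np.int64(18), np.int64(-12): np.int64(20), np.int64(-8): np.int64(16), np.int64(-4): np.int64(15), np.int64(0): np.int64(16), np.int64(4): np.int64(18), np.int64(8): np.int64(20), np.int64(12): np.int64(16), np.int64(16): np.int64(14), np.int64(20): np.int64(15), np.int64(24): np.int64(18), np.int64(28): np.int64(21), np.int64(32): np.int64(17), np.int64(36): np.int64(15), np.int64(40): np.int64(15), np.int64(44): np.int64(21), np.int64(48): np.int64(26), np.int64(52): np.int64(24), np.int64(56): np.int64(22), np.int64(60): np.int64(1), np.int64(64): np.int64(0), np.int64(68): np.int64(0), np.int64(72): np.
[... 1967 characters left out ...]
{np.int64(-48): np.int64(11), np.int64(-44): np.int64(10), np.int64(-40): np.int64(6), np.int64(-36): np.int64(6), np.int64(-32): np.int64(7), np.int64(-28): np.int64(9), np.int64(-24): np.int64(58), np.int64(-20): np.int64(47), np.int64(-16): np.int64(50), np.int64(-12): np.int64(52), np.int64(-8): np.int64(45), np.int64(-4): np.int64(59), np.int64(0): np.int64(46), np.int64(4): np.int64(56), np.int64(8): np.int64(46), np.int64(12): np.int64(42), np.int64(16): np.int64(41), np.int64(20): np.int64(51), np.int64(24): np.int64(62), np.int64(28): np.int64(62), np.int64(32): np.int64(75), np.int64(36): np.int64(38), np.int64(40): np.int64(9), np.int64(44): np.int64(2), np.int64(48): np.int64(1)}
```

The heat sink sits centred in the nest: the top-view extents are about ±57 mm by ±26 mm around the nest centre. Next the closed fingers go behind the knob.

```bash
python3 -m pendant '[[0,1.5,0,0,0,0,0],[0,3,0,0,0,0,0],[0,3.5,0,0,0,0,0],[0,3.5,0,0,0,0,0],[0,3.5,0,0,0,0,0],[0,3.5,0,0,0,0,0],[0,3.5,0,0,0,0,0],[0,3.5,0,0,0,0,0]]'; python3 -m pendant '[[0,3.5,0,0,0,0,0],[0,3.5,0,0,0,0,0],[0,2,0,0,0,0,0],[2,0.5,0,0,0,0,0],[3,0,0,0,0,0,0],[3,0,0,0,0,0,0],[2.5,0,0,0,0,0,0],[0,0,0,0,0,0,0]]'; python3 -m pendant '[[0,0,0,0,0,0,0],[0,0,0,0,0,0,0]]'
```

```text
time: 17.4
tool_pos: [0.3529, -0.103, 0.2501]
ee_rot: [-3.132, -0.016, -3.044]
wrist_force: [-0.5, 0.2, 0.5]
width: 0.0008
finger_force: 0.0
time: 18.2
tool_pos: [0.4594, -0.0092, 0.2485]
ee_rot: [-3.132, -0.019, -3.043]
wrist_force: [0.4, 0.5, -0.7]
width: 0.0004
finger_force: 0.0
time: 18.4
tool_pos: [0.4573, -0.0099, 0.2506]
ee_rot: [-3.131, -0.016, -3.045]
wrist_force: [-0.3, 1.1, 1.6]
width: 0.0003
finger_force: 0.0
```

```bash
python3 -m pendant '[[0.6,0,-2,0,0,0,0],[0,0,-2,0,0,0,0],[0,0,-2,0,0,0,0],[0,0,-2,0,0,0,0],[0,0,0,0,0,0,0],[0.15,-1,0,0,0,0,0],[0.15,-1,0,0,0,0,0],[0.15,-1,0,0,0,0,0]]'; python3 -m pendant '[[0.15,-1,0,0,0,0,0],[0.15,-1,0,0,0,0,0],[0.15,-1,0,0,0,0,0],[0.15,-1,0,0,0,0,0]]'
cat > k.py <<'E'
from h import *
K={}
for n,(y0,y1,x0,x1) in(("top",(150,270,340,450)),("scene",(110,232,195,290))):
    f=imaging.snapshot(n)[...,::-1];cv2.imwrite(f"pics/k{n}{robot.get_obs()['time']:.1f}.png",f)
    h=cv2.cvtColor(np.ascontiguousarray(f),cv2.COLOR_BGR2HSV)[y0:y1,x0:x1]
    red=((h[...,0]<6)|(h[...,0]>174))&(h[...,1]>150)&(h[...,2]>100)
    B=[(c+[x0,y0],s[4]) for c,s in blobs(red,12)]
    if B: K[n]=max(B,key=lambda b:b[1]); print(n,K[n])
a=np.radians(8.3);ey=np.array([-np.sin(a),np.cos(a),0]);H=np.array([.4915,-.206,.012])+.1*ey+[0,0,.068]
if len(K)==2:
    k,e=tri(K["top"][0],K["scene"][0]);d=k-H;print(k,e,"angle",np.arctan2(d[2],-d@ey),np.linalg.norm(d))
elif "scene" in K: # fit from scene alone
    th=np.linspace(-.3,2,400);q=[np.linalg.norm(proj("scene",H+.135*(np.array([0,0,np.sin(t)])-ey*np.cos(t)))-K["scene"][0]) for t in th];i=np.argmin(q);print("scene angle",th[i],q[i])
E
python3 k.py
```

```text
time: 19.2
tool_pos: [0.4694, -0.0416, 0.1722]
ee_rot: [-3.13, -0.013, -3.046]
wrist_force: [0.4, 0.0, 0.3]
width: 0.0005
finger_force: 0.0
time: 19.6
tool_pos: [0.4749, -0.0809, 0.1709]
ee_rot: [-3.132, -0.015, -3.045]
wrist_force: [-1.0, 2.8, 1.9]
width: 0.0006
finger_force: 1.2
scene (array([252.67948718, 148.58974359]), np.int32(78))
scene angle 1.544611528822055 0.7865851637213774
```

Contact is about 3 N and the clamp is now at 1.54 rad. I'll keep pushing.

```bash
python3 -m pendant '[[0.15,-1,0,0,0,0,0],[0.15,-1,0,0,0,0,0],[0.15,-1,0,0,0,0,0],[0.15,-1,0,0,0,0,0]]'; python3 k.py;  python3 -m pendant '[[0.1,-0.8,0,0,0,0,0],[0.1,-0.8,0,0,0,0,0],[0,0,0,0,0,0,0]]'; python3 k.py
```

```text
time: 20.1
tool_pos: [0.4803, -0.1209, 0.1698]
ee_rot: [-3.132, -0.017, -3.045]
wrist_force: [-0.6, 1.4, -1.3]
width: 0.0005
finger_force: 1.0
scene (array([239.07692308, 150.6025641 ]), np.int32(78))
scene angle 1.2333333333333332 0.502053673311635
time: 20.5
tool_pos: [0.4828, -0.1376, 0.1707]
ee_rot: [-3.13, -0.015, -3.047]
wrist_force: [-0.1, -0.2, -0.0]
width: 0.0007
finger_force: 0.0
scene (array([233.78205128, 152.53846154]), np.int32(78))
scene angle 1.094987468671679 0.4075662909842935
```

```bash
python3 -m pendant '[[-0.15,1,0,0,0,0,0],[-0.3,2,1,0,0,0,0],[-0.3,2,3,0,0,0,0],[-0.3,2,3,0,0,0,0],[-2,3,1,0,0,0,0],[-3,1,0,0,0,0,0],[-3,0,0,0,0,0,0],[0,0,0,0,0,0,0]]'; python3 k.py; python3 -m pendant '[[0,0,0,0,0,0,0],[0,0,0,0,0,0,0],[0,0,0,0,0,0,0],[0,0,0,0,0,0,0],[0,0,0,0,0,0,0],[0,0,0,0,0,0,0],[0,0,0,0,0,0,0],[0,0,0,0,0,0,0]]'; python3 k.py
```

```text
time: 21.4
tool_pos: [0.39, -0.0251, 0.252]
ee_rot: [-3.13, -0.013, -3.044]
wrist_force: [-0.3, -0.2, 0.7]
width: 0.0005
finger_force: 0.0
top (array([413.26470588, 205.16176471]), np.int32(68))
scene (array([226.7037037 , 156.38271605]), np.int32(81))
[ 0.490281   -0.18949684  0.18552022] 0.0016344995637384444 angle 0.9014085788506555 0.13456263639416036
time: 22.3
tool_pos: [0.3921, -0.0263, 0.2506]
ee_rot: [-3.131, -0.015, -3.045]
wrist_force: [-0.5, -0.3, -0.1]
width: 0.0007
finger_force: 0.0
top (array([422.05714286, 205.95714286]), np.int32(70))
scene (array([217.69333333, 166.38666667]), np.int32(75))
[ 0.49538387 -0.22216603  0.14776642] 0.0021961901216458624 angle 0.5266305394566229 0.13483391642594011
```

Shutting under its own weight.

```bash
python3 -m pendant '[[0,0,0,0,0,0,0],[0,0,0,0,0,0,0],[0,0,0,0,0,0,0],[0,0,0,0,0,0,0],[0,0,0,0,0,0,0],[0,0,0,0,0,0,0],[0,0,0,0,0,0,0],[0,0,0,0,0,0,0]]'; python3 -m pendant '[[0,0,0,0,0,0,0],[0,0,0,0,0,0,0],[0,0,0,0,0,0,0],[0,0,0,0,0,0,0],[0,0,0,0,0,0,0],[0,0,0,0,0,0,0],[0,0,0,0,0,0,0],[0,0,0,0,0,0,0]]';python3 k.py; python3 -m pendant '[[0,0,0,0,0,0,0],[0,0,0,0,0,0,0],[0,0,0,0,0,0,0],[0,0,0,0,0,0,0],[0,0,0,0,0,0,0],[0,0,0,0,0,0,0],[0,0,0,0,0,0,0],[0,0,0,0,0,0,0]]'; python3 k.py
```

```text
time: 23.2
tool_pos: [0.3921, -0.0263, 0.2506]
ee_rot: [-3.131, -0.015, -3.045]
wrist_force: [-0.8, 0.0, -0.5]
width: 0.0006
finger_force: 0.0
time: 24.0
tool_pos: [0.3921, -0.0263, 0.2506]
ee_rot: [-3.131, -0.015, -3.045]
wrist_force: [0.2, 0.5, -0.1]
width: 0.0004
finger_force: 0.0
top (array([423.71929825, 209.1754386 ]), np.int32(57))
scene (array([215.08064516, 183.06451613]), np.int32(62))
[ 0.49774868 -0.24250411  0.07925128] 0.001157546320357709 angle -0.005464086427257766 0.13702888675445285
time: 24.9
tool_pos: [0.3921, -0.0263, 0.2506]
ee_rot: [-3.131, -0.015, -3.045]
wrist_force: [-0.1, 1.6, -0.6]
width: 0.0006
finger_force: 0.0
top (array([423.71929825, 209.1754386 ]), np.int32(57))
scene (array([215.08064516, 183.06451613]), np.int32(62))
[ 0.49774868 -0.24250411  0.07925128] 0.001157546320357709 angle -0.005464086427257766 0.13702888675445285
```

The clamp rests at about 0 rad, which confirms the seating height, and the robot is clear. Handing in.

```bash
python3 -c "
from bench import robot
print(robot.close_job())"
```

```text
the job is handed in; nothing more can be done
None
```

The bare aluminium heat sink is seated in the nest with the clamp pad resting on it (clamp about 0 rad by camera), and the job was handed in at about 25 s after one missed first grip; no verdict came back.

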